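# Load the full canister and hold the measure at the dose mark

## Task

Two steel canisters look alike, but one is full and the other empty: lift to find the full one and stand it, fully seated, in the dispenser's round dock and let go of it, leaving the empty one upright on the worktop. Then pull the dispenser's sprung measure out by its black upright grip until the yellow pointer lines up with the red mark, and hold it there: it springs back if let go, so finish while still holding it. Leave the mugs, cherry bowl and spice tin where they stand.

Things in the scene. Friction and masses are not known exactly. Their poses are not given: they have to be found in the camera images.
- dispenser: Grey and steel dispenser, fixed. Origin on the worktop. y runs along it: dock at +y, measure pulled towards -y (robot's right, within half a radian). Base plate 130 x 345 x 12 mm (y -195 to +150); housing 130 x 130 mm round the dock, 52 mm high. Scale rail, 16 mm wide, 38 mm high, 50 mm off the centre line on the +x side, from the housing to y = -180 mm.
- dock (a point): Centre of the round dock's floor, 52 mm above the worktop, at dispenser (0, 80 mm). Black rim round it 18 mm high, 98 mm inside diameter, flared to about 108 mm at the top. Axes as the dispenser's. A sprung black pan covers the floor, its top 4 mm above it: a canister comes to rest on the pan.
- measure (a joint): How far the sprung measure is pulled out, m: 0 is home, 0.065 its end stop. The spring pushes it home: about 5 N at 0, rising by 1.2 N per cm.
- grip (a point): Where to pinch the measure: on its upright grip, a black brass-topped post 24 x 24 mm in plan, sides square to the dispenser, from 40 to 102 mm above the worktop; this point is on its axis, 85 mm up. Home, it is 165 mm from the dock's centre towards dispenser -y. Moves with the measure. Below it is a flat bar 40 mm wide, top 40 mm up.
- pointer (a point): Tip of the yellow pointer (6 mm wide) that sticks out sideways from the measure towards dispenser +x, 45 mm from the grip towards the dock and 43 mm up. It moves with the measure.
- mark (a point): Inner end of the red mark, a clip 6 mm wide fixed on the scale rail, top 46 mm up. Axes as the dispenser's. The pointer is on the mark when both have the same place along dispenser y: the measure must come out 25 to 50 mm, different each time. The mark stays put during the job.
- canister_a: One of the two canisters: steel, upright, 86 mm diameter (lid 89 mm), 120 mm high to the lid's top, with a dark round knob, 26 mm diameter and 30 mm tall, on it (150 mm in all). Full, one weighs 0.63 to 0.80 kg; empty, 0.27 to 0.32 kg. Which of the two is full is for the robot to find. Origin at the centre of its underside, z up. Its packed contents do not show.
- canister_b: The other canister, the same size and look; one of the two is full, one empty. Origin at the centre of its underside.
- mug_a: Green glass mug, 76 mm diameter, 85 mm high, origin under its centre; bystander.
- mug_b: The other green glass mug, the same size; bystander.
- cherry_bowl: White bowl of cherries, 116 mm diameter, 60 mm high, origin under its centre; bystander.
- spice_tin: Small tin with wooden lid, 54 mm diameter, 72 mm high, origin under its centre; bystander.
- dock_pan (a joint): How far the dock's sprung pan is pressed down, m: 0 is up, 0.004 is down on the floor. It gives way at about 5 N: a full canister's weight takes it right down, an empty one leaves it up.

How it is judged:
By the outcome, as a careful person would: the job done as asked, in the order asked, and still so for the second after the job is handed in, while the arm keeps its last pose, push and grip.
It also fails if it takes over 61 s, if anything falls off the work surface, if the arm or the gripper's body presses on something with over 40 N, if the wrist force passes 120 N, or if a joint passes its speed limit or range.

## Robot

A 6-joint arm with a two-finger parallel gripper is mounted at the origin on the work surface. World frame = base frame: x ahead of the robot, y to its left, z up, the work surface at z = 0. Lengths are in mm, angles in rad, forces in N, time in s.
With the tool pointing down it reaches from about 250 to 725 mm from the base axis. Payload 4 kg.
Tool frame: the origin (TCP) lies at the very end of the fingers, on their centre line; the grasp point (between the pads) lies 19 mm behind it (ctrl.grasp_offset is the distance from the TCP to the grasp point, in mm); z points along the fingers, y is the line along which they close (so a half turn about z gives the same grasp; the last joint's range is limited). The gripper opens to 85 mm and grips with 20 to 120 N. Pads are 22 mm wide; open, the fingers measure 114 mm over their backs; the gripper's body (76 mm by 85 mm) begins 54 mm behind the grasp point. The pads swing forward as they close: fully open they stand 13 mm farther back than shut.
Start: joints at [-1.305, 0.241, 0.005, 1.335, 0, 1.571], TCP at [131.339, -482.441, 231.306] pointing down, gripper open.
Joint ranges: [-2.72, 2.72], [-1.05, 1.87], [-1.09, 1.28], [-1.99, 2.15], [-1.42, 1.44], [-3.14, 3.14]. Speed limits (rad/s): [2.79, 2.79, 3.14, 3.14, 3.14, 3.14].

## Interface

Orientations are given as a rotation vector (axis times angle).
In Python, from bench import get_obs, cams, job, ctrl gives the robot as it stands. The module is installed in compiled form; this text tells all that it offers.
- The arm moves only by the shell command python3 -m crank 'ROWS' [FORCE]. ROWS is a JSON object of lists of equal length, an entry for each row: "linear": the shift along the tool's x, y, z in units of 40 mm (1.0 is 40 mm), a list of three; "angular": the turn, a rotation vector about the tool's x, y, z in units of 6 degrees (1.0 is 6 degrees), a list of three; "fingers": the opening, from 0 (shut) to 1 (fully open). A call has 1 to 8 rows; each row shifts and turns the commanded pose from where the row before left it, along the tool's axes as they then stand; what a row does not reach is not made up. A row lasts 1/12 s, in which the tool goes at most 41.7 mm and 7.16 degrees, less where a joint would pass 70% of its speed; a pose out of reach is approached as far as the arm can. A call is refused whole if a number of a shift passes 1 or a number of a turn 1, either way. A call with a gripper value outside its range is refused whole. The fingers move at their own pace and stop on an object; FORCE is the grip in N (left out, the last holds). Time passes only in rows, so rows that do not move let the fingers close. It gives the time, the measured TCP pose, the force, the opening and the grip force at its end, in the units of the state.
- get_obs(): the state, without advancing time (a new reading comes with each control period).
- cams.camera(name): name is "side" or "top" or "wrist"; returns the picture (384x512x3 uint8, red, green, blue); there is no depth.
- cams.camera_model(name): a dict with "fovy" (degrees; the focal length in pixels is half the picture's height over the tangent of half this angle, whatever the lens; pixels are square), "cx", "cy" (the principal point, pixels), "world_from_camera" (4x4, takes a point from camera to world coordinates). Camera axes: x right, y down, z forward; pixel columns grow to the right and rows downward; lengths in mm; the calibration is good to about 2 mm. A picture is of the moment at which its call begins: read the wrist's pose just before it. camera_model takes no time and is no camera call; for the wrist camera it gives the pose at the moment of the call.
- job.finish_job(): hands the job in; it is judged then, once.
The state is a dict: "t": time; "qpos": joint angles; "qvel": joint speeds; "effort": joint torques, N m; "ee_pos": TCP position; "tool_rot": TCP orientation; "force": force on the tool from outside, world axes, zero at the start; "torque": the same for the moment, N m; "finger_gap": finger opening in mm; "finger_force": force on a finger pad.
Only numpy, scipy, OpenCV 4.12 (cv2) and the standard library are available. Lean on these libraries where they do the work, as an engineer would, in place of code of your own. Each camera call takes 0.05 s, during which the arm holds its last target. There are 200 camera calls.

## Working session

There is one attempt and no reset: what is moved stays moved. The work goes in short steps, Python scripts to look and compute and a shell command to move; the robot and the scene stay as the last step left them, time stands still between calls to the robot, and variables do not carry over. Pictures are saved under pics/ and viewed, at most 10 in all, crops included, and the job is handed in when it is done.

```bash
mkdir -p pics; ls; python3 - <<'E'
from bench import get_obs,cams,ctrl
import cv2,numpy as np
o=get_obs();print(o,ctrl.grasp_offset)
for n in("top","side"):
    im=cams.camera(n);cv2.imwrite(f"pics/{n}0.png",im[...,::-1]);m=cams.camera_model(n);print(n,m['fovy'],m['cx'],m['cy'],np.round(m['world_from_camera'],3).tolist(),{k:v for k,v in m.items() if k not in('fovy','cx','cy','world_from_camera')})
a=cv2.imread("pics/top0.png");b=cv2.imread("pics/side0.png")
cv2.imwrite("pics/top0b.png",cv2.resize(a,(800,600),interpolation=cv2.INTER_CUBIC))
cv2.imwrite("pics/side0b.png",cv2.resize(b,(800,600),interpolation=cv2.INTER_CUBIC))
E
```

```text
pics
{'t': 0.0, 'qpos': array([-1.30498153e+00,  2.41465774e-01,  3.69528979e-03,  1.33518375e+00,
       -2.52718562e-06,  1.57079538e+00]), 'qvel': array([-0.00166181,  0.00071883,  0.00031791,  0.00096452,  0.00068046,
        0.0001279 ]), 'effort': array([-7.25637892e-05, -3.72318006e+01,  2.52406669e+01,  1.68228883e-02,
        7.83488986e-06,  1.45323252e-06]), 'ee_pos': array([ 131.17875103, -481.82151316,  230.37554407]), 'tool_rot': array([-3.11176642e+00, -4.16030806e-01,  4.52807655e-04]), 'force': array([-0.19756919, -0.55205098,  0.746318  ]), 'torque': array([ 0.06379969,  0.04130949, -0.01082907]), 'finger_force': 0.0, 'finger_gap': 85.17450889019379} 18.700000000000003
top 56.97768830278179 254.42786363379167 193.88448218360764 [[-0.025, -0.993, 0.118, 406.264], [-1.0, 0.026, 0.003, 15.684], [-0.006, -0.118, -0.993, 1207.54], [0.0, 0.0, 0.0, 1.0]] {}
side 51.96295687928398 255.20168411654228 189.42941204764398 [[1.0, -0.012, 0.014, 512.275], [-0.018, -0.481, 0.877, -925.438], [-0.004, -0.877, -0.481, 590.578], [0.0, 0.0, 0.0, 1.0]] {}
```

View pics/top0b.png

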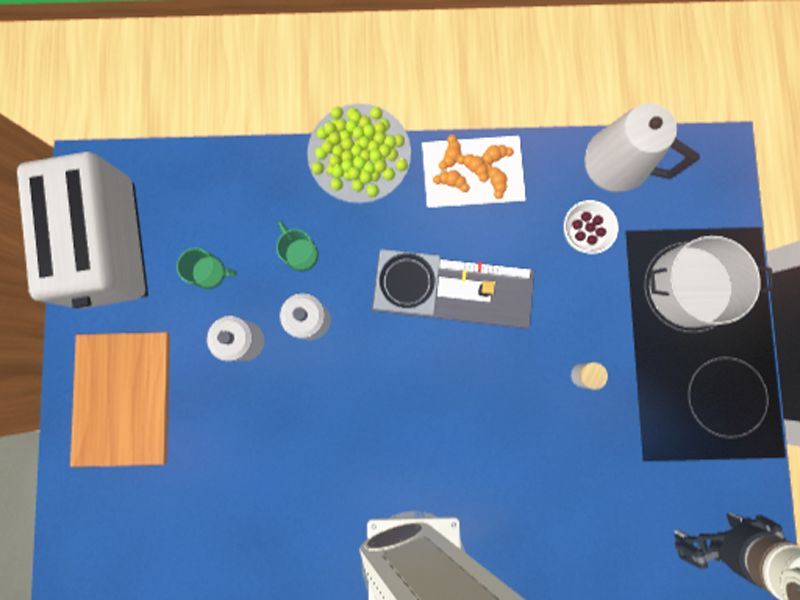

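View pics/side0b.png

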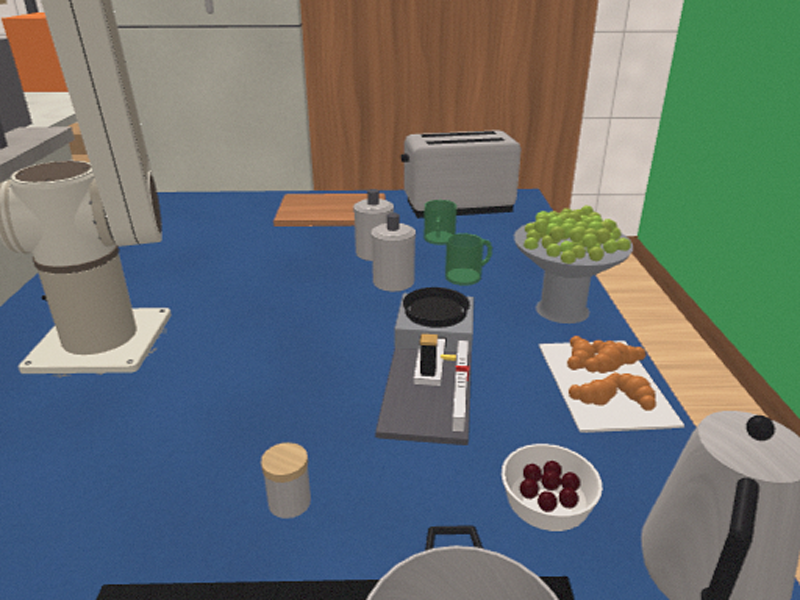

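Top view: canisters at about (230,338) and (302,316), dock at (407,280), grip at (487,289), red mark at (480,267), in the 800×600 picture. The side view agrees: dock at the far end, pull towards the camera (-y). Now I'll measure them.

```bash
cat > h.py <<'E'
import numpy as np,cv2
from bench import get_obs,cams,ctrl
from scipy.spatial.transform import Rotation as R
def ray(m,px):
    f=192/np.tan(np.radians(m['fovy']/2));T=m['world_from_camera']
    px=np.atleast_2d(px).astype(float)
    d=np.c_[(px[:,0]-m['cx'])/f,(px[:,1]-m['cy'])/f,np.ones(len(px))]@T[:3,:3].T
    return T[:3,3],d
def plane(m,px,z):
    c,d=ray(m,px);return (c+d*((z-c[2])/d[:,2])[:,None])[:,:2]
def tri(m1,p1,m2,p2):
    A=np.zeros((3,3));b=np.zeros(3)
    for m,p in((m1,p1),(m2,p2)):
        c,d=ray(m,p);d=d[0]/np.linalg.norm(d[0]);P=np.eye(3)-np.outer(d,d);A+=P;b+=P@c
    return np.linalg.solve(A,b)
def blobs(mask,amin=4):
    n,l,s,c=cv2.connectedComponentsWithStats(mask.astype(np.uint8))
    return sorted([(int(s[i,4]),c[i].round(1).tolist(),s[i,:4].tolist()) for i in range(1,n) if s[i,4]>=amin],key=lambda x:-x[0])
def hsv(im): return [c.astype(int) for c in cv2.split(cv2.cvtColor(im,cv2.COLOR_RGB2HSV))]
def state():
    o=get_obs();r=R.from_rotvec(o['tool_rot']).as_matrix()
    print('t',round(o['t'],2),'pos',o['ee_pos'].round(1),'R',r.round(3).tolist(),'F',o['force'].round(1),'gap',round(o['finger_gap'],1),'ff',round(o['finger_force'],1));return o,r
E
python3 - <<'E'
from h import *
im=cv2.imread("pics/top0.png")[...,::-1].copy();m=cams.camera_model("top")
H,S,V=hsv(im);X,Y=np.meshgrid(range(512),range(384))
def win(x0,x1,y0,y1):return (X>=x0)&(X<x1)&(Y>=y0)&(Y<y1)
def show(n,mask,z,amin=4):
    for a,c,b in blobs(mask,amin)[:3]: print(n,a,c,b,plane(m,c,z).round(1).tolist())
show('knob',(V<150)&(S<90)&win(130,212,188,232),150)
show('lid',(V>120)&(S<70)&win(125,212,185,236),120,50)
dock=win(240,282,158,200)
show('dockblack',(V<75)&dock,60,20)
show('brass',(H>10)&(H<30)&(S>110)&win(300,325,170,200),102)
show('yellow',(H>20)&(H<35)&(S>130)&win(285,305,165,190),43,2)
show('red',((H<8)|(H>172))&(S>120)&win(295,320,160,182),46,2)
disp=(S<110)&win(225,350,150,215)
q=blobs(disp,500);print(q[:2])
n,l=cv2.connectedComponents(disp.astype(np.uint8));i=np.argmax(np.bincount(l.ravel())[1:])+1
r=cv2.minAreaRect(np.argwhere(l==i)[:,::-1].astype(np.float32));print(r,plane(m,cv2.boxPoints(r),12).round(0).tolist())
show('green',(H>45)&(H<90)&(S>100)&win(100,210,135,190),40,50)
show('bowl',(S<60)&(V>150)&win(350,400,120,168),50,50)
show('tin',(H>8)&(H<30)&(S>60)&win(360,400,225,255),72,50)
E
```

```text
knob 188 [162.2, 218.8] [152, 206, 17, 25] [[463.9, 296.2]]
knob 93 [206.2, 207.7] [196, 195, 16, 22] [[493.8, 164.3]]
knob 73 [144.2, 215.5] [139, 212, 11, 8] [[475.1, 350.2]]
lid 820 [150.0, 216.8] [132, 202, 37, 29] [[472.6, 341.8]]
lid 724 [194.5, 202.5] [179, 188, 32, 29] [[513.3, 204.5]]
dockblack 531 [259.8, 180.0] [247, 168, 26, 25] [[587.8, 0.1]]
dockblack 154 [258.4, 176.7] [243, 163, 34, 34] [[598.9, 4.4]]
brass 62 [312.0, 183.5] [308, 180, 9, 8] [[565.6, -163.6]]
yellow 12 [296.5, 176.0] [296, 173, 2, 7] [[600.7, -122.7]]
red 12 [306.5, 170.5] [306, 168, 2, 6] [[617.9, -156.4]]
[(3855, [288.8, 184.9], [238, 159, 104, 51])]
((290.0005187988281, 184.209716796875), (101.37206268310547, 40.32444381713867), 6.4415998458862305) [[534.0, 77.0], [672.0, 59.0], [623.0, -285.0], [486.0, -262.0]]
green 618 [128.6, 171.5] [113, 159, 38, 26] [[631.4, 439.1]]
green 548 [189.3, 158.9] [177, 142, 27, 31] [[669.0, 235.1]]
bowl 735 [378.0, 144.8] [361, 128, 35, 35] [[698.0, -398.2]]
tin 233 [379.4, 240.0] [371, 232, 18, 17] [[383.1, -374.2]]
```

```bash
python3 -m crank '{"linear":[[0.5,0,0],[1,0,0],[1,0,0],[1,0,0],[1,0,0],[1,0,0],[1,0,0],[1,0,0]],"angular":[[0,0,-0.38],[0,0,-0.76],[0,0,-0.76],[0,0,-0.76],[0,0,-0.76],[0,0,-0.76],[0,0,-0.76],[0,0,-0.76]],"fingers":[1,1,1,1,1,1,1,1]}' 40
python3 -m crank '{"linear":[[1,0,0],[1,0,0],[1,0,0],[1,0,0],[1,0,0],[1,0,0],[1,0,0],[1,0,0]],"angular":[[0,0,-0.76],[0,0,-0.76],[0,0,-0.76],[0,0,-0.76],[0,0,-0.76],[0,0,-0.76],[0,0,-0.76],[0,0,-0.76]],"fingers":[1,1,1,1,1,1,1,1]}'
python3 -c "
from h import *
o,r=state();print(o['qpos'].round(3))
for w in ([513,205,231],[475,348,231]): print((r.T@(np.array(w)-o['ee_pos'])/40).round(2))"
```

```text
t: 0.77
ee_pos: [388.6, -332.7, 230.7]
tool_rot: [-2.851, -1.319, 0.0]
force: [0.3, -0.7, 0.9]
finger_gap: 85.4
finger_force: 0.0
t: 1.43
ee_pos: [518.6, -46.0, 230.7]
tool_rot: [-2.295, -2.145, 0.001]
force: [0.8, 0.4, -0.3]
finger_gap: 85.6
finger_force: 0.0
t 1.43 pos [518.6 -46.  230.7] R [[0.067, 0.998, -0.001], [0.998, -0.067, 0.0], [-0.0, -0.001, -1.0]] F [ 0.8  0.4 -0.3] gap 85.6 ff 0.0
[-0.088  0.282  0.059  1.348 -0.     1.55 ]
[ 6.25 -0.56 -0.01]
[ 9.75 -1.75 -0.01]
```

```bash
python3 - <<'E'
from h import *
import pickle
m=cams.camera_model("wrist");im=cams.camera("wrist");pickle.dump((m,im),open('w0.pkl','wb'))
print(np.round(m['world_from_camera'],3).tolist(),m['fovy'])
cv2.imwrite("pics/w0.png",im[...,::-1])
E
python3 -m crank '{"linear":[[0.5,0,0],[1,0,0],[1,0,0],[1,0,0],[1,-0.1,0],[0.7,-0.2,0],[0.3,0,0],[0,0,0]],"angular":[[0,0,-0.5],[0,0,-0.6],[0,0,-0.6],[0,0,-0.6],[0,0,-0.6],[0,0,-0.3],[0,0,0],[0,0,0]],"fingers":[1,1,1,1,1,1,1,1]}'
python3 - <<'E'
from h import *
import pickle
state()
m=cams.camera_model("wrist");im=cams.camera("wrist");pickle.dump((m,im),open('w1.pkl','wb'))
cv2.imwrite("pics/w1.png",im[...,::-1])
a=cv2.imread("pics/w0.png")
cv2.imwrite("pics/w01.png",cv2.resize(np.vstack([a,im[...,::-1]]),(448,600)) if 0 else cv2.resize(np.hstack([a,im[...,::-1]]),(800,300),interpolation=cv2.INTER_AREA))
E
```

```text
[[0.998, -0.065, -0.021, 524.344], [-0.068, -0.949, -0.307, 32.256], [-0.0, 0.308, -0.951, 372.84], [0.0, 0.0, 0.0, 1.0]] 60.917557087428015
t: 2.15
ee_pos: [485.3, 169.6, 231.0]
tool_rot: [-1.905, -2.497, 0.001]
force: [0.5, 0.1, 0.4]
finger_gap: 85.5
finger_force: 0.0
t 2.15 pos [485.3 169.6 231. ] R [[-0.264, 0.964, -0.001], [0.964, 0.264, 0.0], [0.0, -0.001, -1.0]] F [0.5 0.1 0.4] gap 85.5 ff 0.0
```

View pics/w01.png

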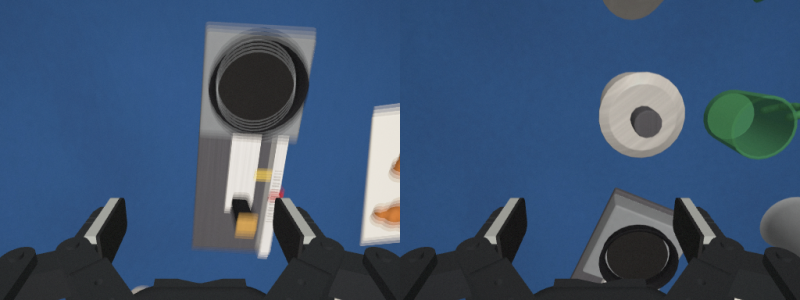

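Left: dispenser, motion-blurred. Right: canister near full-res (310,146), its knob at (315,157).

```bash
python3 - <<'E'
from h import *
import pickle
m,im=pickle.load(open('w1.pkl','rb'))
H,S,V=hsv(im);X,Y=np.meshgrid(range(512),range(384))
w=(X>245)&(X<372)&(Y>80)&(Y<210)
for n,k,z in(('lid',(S<70)&(V>60),120),('knob',(S<70)&(V<130),150)):
    for a,c,b in blobs(k&w,100)[:2]:
        print(n,a,c,b,plane(m,c,z).round(1))
        if n=='knob':
            print(plane(m,[[b[0],b[1]+b[3]/2],[b[0]+b[2],b[1]+b[3]/2]],150).round(1))
g=cv2.GaussianBlur(V.astype(np.uint8),(3,3),0)
mk=np.zeros_like(g);k=((S<70)&(V<130)&w).astype(np.uint8)
n,l,s,c=cv2.connectedComponentsWithStats(k);i=np.argmax(s[1:,4])+1
print(np.median(V[l==i]),np.unique(V[l==i]//5*5,return_counts=True))
t=cams.camera_model('top')
print('tri-lid top',plane(t,[194.5,202.5],120))
o,r=state();f=lambda x,y:(r.T@(np.array([x,y,231.])-o['ee_pos'])/40).round(2)
print(f(513,206))
E
```

```text
lid 9731 [308.3, 145.3] [254, 92, 111, 110] [[515.8 214.2]]
knob 1248 [314.4, 155.5] [295, 136, 40, 40] [[516.1 212.2]]
[[503.2 208.3]
 [530.  215.6]]
84.0 (array([ 40,  45,  50,  55,  60,  65,  70,  75,  80,  85,  90,  95, 100,
       105, 110, 115, 120, 125]), array([  7,  30,  25,  20,  30,  56,  57,  34, 422, 476,  47,   7,   8,
         9,   4,   9,   1,   6]))
tri-lid top [[513.28101713 204.52613174]]
t 2.2 pos [485.9 168.1 231. ] R [[-0.262, 0.965, -0.0], [0.965, 0.262, -0.001], [-0.001, -0.001, -1.0]] F [ 0.5 -0.3  0.3] gap 85.3 ff 0.0
[ 0.74  0.9  -0.  ]
```

```bash
python3 - <<'E'
from h import *
import pickle
m,im=pickle.load(open('w1.pkl','rb'))
H,S,V=hsv(im);X,Y=np.meshgrid(range(512),range(384))
w=(X>245)&(X<372)&(Y>80)&(Y<210)
k=cv2.morphologyEx(((S<70)&(V>77)&(V<94)&w).astype(np.uint8),cv2.MORPH_OPEN,np.ones((5,5)))
for a,c,b in blobs(k,100)[:2]: print(a,c,b,plane(m,c,150).round(1))
P=plane(m,c,150)[0]
o,r=state();print((r.T@(np.array([*P,231.])-o['ee_pos'])/40).round(3))
cv2.imwrite("pics/k.png",cv2.resize(im[80:210,245:372,::-1],(400,400)))
E
```

```text
927 [317.2, 157.9] [301, 141, 34, 34] [[518.5 211.1]]
t 2.2 pos [485.9 168.1 231. ] R [[-0.262, 0.965, -0.0], [0.965, 0.262, -0.001], [-0.001, -0.001, -1.0]] F [ 0.5 -0.3  0.3] gap 85.3 ff 0.0
[ 8.240e-01  1.067e+00 -1.000e-03]
```

View pics/k.png

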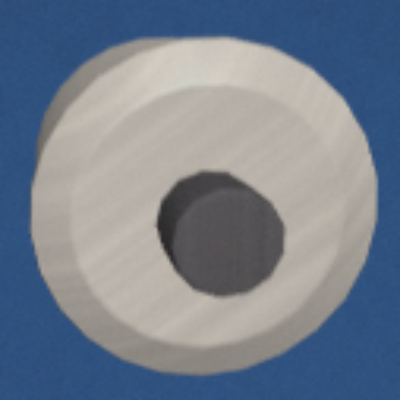

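The crop shows the knob's top disc at (229,242), matching the mask. It is at about (518,211), so I'll descend on it and grip.

```bash
python3 -m crank '{"linear":[[0.42,0.57,0],[0.4,0.5,0],[0,0,0.5],[0,0,0.8],[0,0,0.8],[0,0,0.5],[0,0,0],[0,0,0]],"angular":[[0,0,0],[0,0,0],[0,0,0],[0,0,0],[0,0,0],[0,0,0],[0,0,0],[0,0,0]],"fingers":[1,1,1,1,1,1,0.2,0]}' 60
python3 -m crank '{"linear":[[0,0,0],[0,0,0],[0,0,0],[0,0,0],[0,0,0],[0,0,0]],"angular":[[0,0,0],[0,0,0],[0,0,0],[0,0,0],[0,0,0],[0,0,0]],"fingers":[0,0,0,0,0,0]}' 60
```

```text
t: 2.87
ee_pos: [518.9, 208.4, 126.3]
tool_rot: [-1.913, -2.491, 0.005]
force: [0.5, 0.1, 0.4]
finger_gap: 63.7
finger_force: 0.0
t: 3.37
ee_pos: [519.8, 210.5, 129.5]
tool_rot: [1.909, 2.493, 0.004]
force: [-2.4, -0.7, 5.8]
finger_gap: 23.9
finger_force: 59.0
```

```bash
python3 -m crank '{"linear":[[0,0,-0.2],[0,0,-0.4],[0,0,-0.4],[0,0,-0.2],[0,0,0],[0,0,0],[0,0,0],[0,0,0]],"angular":[[0,0,0],[0,0,0],[0,0,0],[0,0,0],[0,0,0],[0,0,0],[0,0,0],[0,0,0]],"fingers":[0,0,0,0,0,0,0,0]}' 60
```

```text
t: 4.03
ee_pos: [518.2, 210.0, 173.8]
tool_rot: [-1.909, -2.493, 0.004]
force: [0.8, 0.6, -7.0]
finger_gap: 23.8
finger_force: 59.9
```

It weighs about 7.4 N (0.75 kg), so this is the full one. I'll raise it and refine the dock from the pictures I already have.

```bash
python3 -m crank '{"linear":[[0,0,-0.4],[0,0,-0.8],[0,0,-0.8],[0,0,-0.4],[0,0,0]],"angular":[[0,0,0],[0,0,0],[0,0,0],[0,0,0],[0,0,0]],"fingers":[0,0,0,0,0]}' 60
python3 - <<'E'
from h import *
import pickle
def fit(m,im,w,z,thr,name):
    H,S,V=hsv(im);X,Y=np.meshgrid(range(512),range(384));w=(X>w[0])&(X<w[1])&(Y>w[2])&(Y<w[3])
    k=((V<thr)&w).astype(np.uint8)
    cs,_=cv2.findContours(k,cv2.RETR_EXTERNAL,cv2.CHAIN_APPROX_NONE);c=max(cs,key=cv2.contourArea)
    h=cv2.convexHull(c)[:,0].astype(np.float32)
    P=plane(m,h,z).astype(np.float32)
    A=np.c_[2*P,np.ones(len(P))];s=np.linalg.lstsq(A,(P**2).sum(1),rcond=None)[0];
    rr=np.hypot(*(P-s[:2]).T);print(name,s[:2].round(1),'r',np.sqrt(s[2]+s[0]**2+s[1]**2).round(1),rr.min(),rr.max())
    return k
m,im=pickle.load(open('w1.pkl','rb'))
V=hsv(im)[2];print(V[326,230:370:4],V[250:384:4,300])
im2=cv2.imread("pics/top0.png")[...,::-1].copy();V2=hsv(im2)[2];print(V2[180,236:286],V2[155:210,260])
cv2.imwrite("pics/d.png",np.hstack([cv2.resize(im[240:384,220:380,::-1],(400,360)),cv2.resize(im2[155:215,235:302,::-1],(400,360))]))
E
```

```text
t: 4.45
ee_pos: [521.2, 211.2, 275.5]
tool_rot: [1.908, 2.491, 0.011]
force: [0.6, 0.9, -7.0]
finger_gap: 23.9
finger_force: 60.5
[126  77  86  88 131 134 135  27  34  37  40  42  34  38  37  33  34  41
  38  35  35  35  37  37  39  33  36  37  62  16  23  30 141 126  19] [ 69  87 132 116 117 122 142 139 139 140  26  37  39  35  33  37  39  38
  36  42  37  39  37  40  31  39  38  46  38  39  37  46  41  41]
[180 182 183 181 147 207 164  65  59  94 159  67  68  68  69  69  67  68
  67  68  69  69  70  68  68  68  69  68  68  70  68  68  68  68  71  68
  70  75 128  90  69  82 130 178 150 252 252 252 252 252] [185 185 186 187 185 184 165 111  67  63 105 107  80  68  69  69  67  67
  69  69  70  69  70  69  68  68  68  69  69  68  68  70  68  69  69  70
  70  70  88 112  90  72 162 194 174 143 146 174 186 188 186 187 188 187
 187]
```

View pics/d.png

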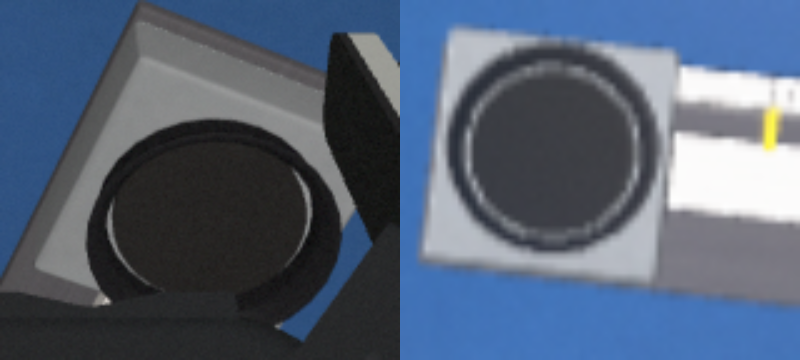

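Left crop: pan edge through about (110,212), (205,140), (310,205). Right crop: pan centre (553,153), rim centre (552,147).

```bash
python3 - <<'E'
from h import *
import pickle
m,im=pickle.load(open('w1.pkl','rb'));t=cams.camera_model('top')
print('pan top',plane(t,[260.2,180.2],56),'rim top',plane(t,[260.1,179.1],70))
def circ(P):
    s=np.linalg.lstsq(np.c_[2*P,np.ones(len(P))],(P**2).sum(1),rcond=None)[0];return s[:2].round(1),np.sqrt(s[2]+s[0]**2+s[1]**2)
q=np.array([[110,212],[124,180],[160,150],[205,140],[255,146],[290,168],[308,200]])*.4+[219.7,239.7]
print('w1 pan',circ(plane(m,q,56)))
q=np.array([[87,240],[110,168],[150,133],[205,119],[265,129],[315,168],[341,232]])*.4+[219.7,239.7]
print('w1 rim top',circ(plane(m,q,70)))
# housing top corners far edge
print(plane(m,np.array([[135,52],[38,270]])*.4+[219.7,239.7],52))
# side view
s=cams.camera_model('side');im=cv2.imread('pics/side0.png');V=im.max(2)
k=np.zeros_like(V);k[180:212,253:305]=(V[180:212,253:305]<60)
print(blobs(k,30)[:2])
b=blobs(k,30)[0][2];print(plane(s,[b[0]+b[2]/2,b[1]+b[3]/2],70))
state()
E
```

```text
pan top [[587.70390255  -1.22541655]] rim top [[589.12593146  -0.79343425]]
w1 pan (array([591.2,  -3.3]), np.float64(47.689702350089085))
w1 rim top (array([587.3,   5.7]), np.float64(57.195209515617954))
[[532.42982272  73.70309757]
 [520.30799528 -54.11856357]]
[(831, [278.5, 196.0], [258, 184, 42, 25])]
[[590.09108879 -17.43851664]]
t 4.45 pos [521.2 211.2 275.5] R [[-0.261, 0.965, 0.008], [0.965, 0.261, 0.003], [0.001, 0.008, -1.0]] F [ 0.6  0.9 -7. ] gap 23.9 ff 60.5
```

```bash
python3 -m crank '{"linear":[[-0.4,0.03,0],[-0.8,0.03,0],[-0.9,0.04,0],[-0.9,0.04,0],[-0.9,0.04,0],[-0.8,0.04,0],[-0.56,0.04,0],[-0.3,0,0]],"angular":[[0,0,0],[0,0,0],[0,0,0],[0,0,0],[0,0,0],[0,0,0],[0,0,0],[0,0,0]],"fingers":[0,0,0,0,0,0,0,0]}' 60
python3 -m crank '{"linear":[[0,0,0.2],[0,0,0.4],[0,0,0.4],[0,0,0.2],[0,0,0],[0,0,0],[0,0,0]],"angular":[[0,0,0.6],[0,0,0.9],[0,0,0.9],[0,0,0.9],[0,0,0.6],[0,0,0],[0,0,0]],"fingers":[0,0,0,0,0,0,0]}' 60
python3 - <<'E'
from h import *
state()
m=cams.camera_model("wrist");im=cams.camera("wrist");t=cams.camera("top");s=cams.camera("side")
cv2.imwrite("pics/q.png",np.hstack([cv2.resize(s[120:280,180:340,::-1],(400,400)),cv2.resize(t[130:230,210:310,::-1],(400,400))]))
E
```

```text
t: 5.12
ee_pos: [586.9, -5.2, 268.2]
tool_rot: [-1.913, -2.489, 0.006]
force: [1.0, -0.4, -9.2]
finger_gap: 23.9
finger_force: 60.4
t: 5.7
ee_pos: [586.4, -1.1, 221.8]
tool_rot: [-2.372, -2.057, 0.003]
force: [1.2, 0.1, -6.1]
finger_gap: 23.8
finger_force: 60.3
t 5.7 pos [586.4  -1.1 221.8] R [[0.142, 0.99, -0.003], [0.99, -0.142, 0.0], [-0.0, -0.003, -1.0]] F [ 1.2  0.1 -6.1] gap 23.8 ff 60.3
```

View pics/q.png

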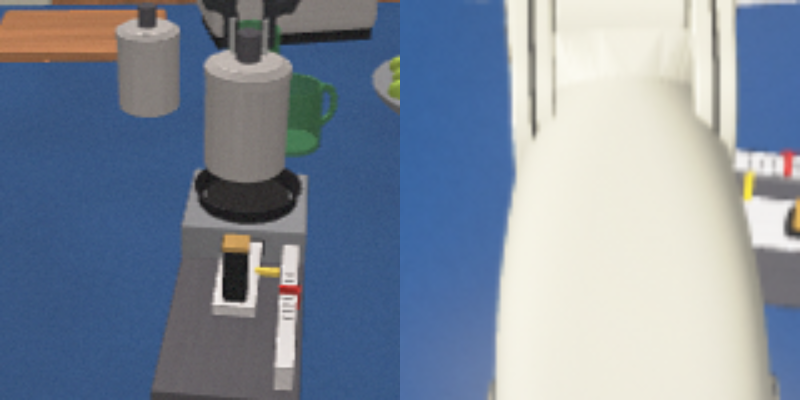

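The side crop shows the canister hanging straight, centred over the dock (column 246 against 248). Lowering.

```bash
python3 -m crank '{"linear":[[0,0.05,0.15],[0,0,0.2],[0,0,0.2],[0,0,0.2],[0,0,0.1],[0,0,0.0],[0,0,0],[0,0,0]],"angular":[[0,0,0],[0,0,0],[0,0,0],[0,0,0],[0,0,0],[0,0,0],[0,0,0],[0,0,0]],"fingers":[0,0,0,0,0,0,0,0]}' 60
```

```text
t: 6.52
ee_pos: [589.4, -1.9, 189.6]
tool_rot: [2.376, 2.055, 0.001]
force: [-0.5, -0.7, -7.5]
finger_gap: 24.1
finger_force: 60.2
```

```bash
python3 -m crank '{"linear":[[0,0,0.08],[0,0,0.08],[0,0,0],[0,0,0]],"angular":[[0,0,0],[0,0,0],[0,0,0],[0,0,0]],"fingers":[0,0,0,0]}' 60
python3 -m crank '{"linear":[[0,0,0.08],[0,0,0],[0,0,0]],"angular":[[0,0,0],[0,0,0],[0,0,0]],"fingers":[0,0,0]}' 60
```

```text
t: 6.85
ee_pos: [589.7, -1.9, 183.9]
tool_rot: [2.375, 2.054, 0.003]
force: [-0.3, 0.5, -2.3]
finger_gap: 23.9
finger_force: 60.8
t: 7.1
ee_pos: [589.7, -1.8, 181.5]
tool_rot: [2.375, 2.054, 0.003]
force: [-3.5, -0.2, 5.2]
finger_gap: 23.8
finger_force: 61.5
```

Seated on the floor, with the weight off the arm. Release and rise, then look.

```bash
python3 -m crank '{"linear":[[0,0,-0.05],[0,0,0],[0,0,0],[0,0,0],[0,0,-0.3],[0,0,-0.7],[0,0,-0.5],[0,0,0]],"angular":[[0,0,0],[0,0,0],[0,0,0],[0,0,0],[0,0,0],[0,0,0],[0,0,0],[0,0,0]],"fingers":[0.4,0.6,0.8,0.8,0.8,0.8,0.8,0.8]}' 60
python3 -m crank '{"linear":[[-0.5,0,0],[-1,0,0],[-1,0,0],[-1,0,0],[-1,0,0],[-0.5,0,0],[0,0,0],[0,0,0]],"angular":[[0,0,0],[0,0,0],[0,0,0],[0,0,0],[0,0,0],[0,0,0],[0,0,0],[0,0,0]],"fingers":[1,1,1,1,1,1,1,1]}' 60
python3 - <<'E'
from h import *
import pickle
state()
m=cams.camera_model("wrist");im=cams.camera("wrist");pickle.dump((m,im),open('w2.pkl','wb'));s=cams.camera("side")
cv2.imwrite("pics/side2.png",s[...,::-1])
cv2.imwrite("pics/r.png",np.hstack([cv2.resize(s[120:280,180:340,::-1],(400,400)),cv2.resize(im[...,::-1],(400,300))[:, :].repeat(1,0) if 0 else cv2.copyMakeBorder(cv2.resize(im[...,::-1],(400,300)),0,100,0,0,cv2.BORDER_CONSTANT)]))
E
```

```text
t: 7.77
ee_pos: [591.5, -2.0, 246.4]
tool_rot: [2.372, 2.051, 0.01]
force: [0.5, 0.2, 0.5]
finger_gap: 68.2
finger_force: 0.0
t: 8.43
ee_pos: [559.7, -201.1, 240.7]
tool_rot: [-2.378, -2.051, 0.001]
force: [0.2, 0.5, -0.1]
finger_gap: 85.4
finger_force: 0.0
t 8.43 pos [ 559.7 -201.1  240.7] R [[0.147, 0.989, -0.001], [0.989, -0.147, 0.001], [0.001, -0.001, -1.0]] F [ 0.2  0.5 -0.1] gap 85.4 ff 0.0
```

View pics/r.png

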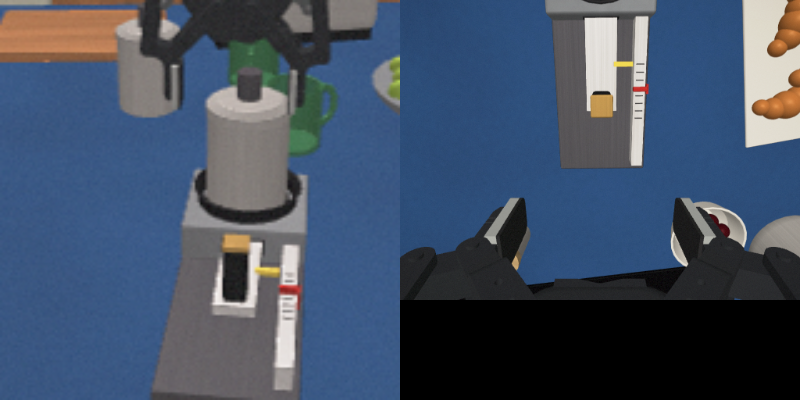

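The canister is seated upright in the dock and released. The wrist view shows the dispenser square to the tool: brass top at (201,105), pointer (222,64) and red mark (240,89) in the 400-wide half.

```bash
cat > pm.py <<'E'
from h import *
def pm(m,im,u=np.array([-.145,-.989])):
    H,S,V=hsv(im);X,Y=np.meshgrid(range(512),range(384));w=(X>190)&(X<340)&(Y<215)
    P={}
    for n,k,z in(('yel',(H>22)&(H<35)&(S>150)&(V>150),43),('red',((H<6)|(H>174))&(S>150)&(V>90),46),('brass',(H>12)&(H<=22)&(S>110)&(V>120),102)):
        B=blobs(k&w,15)
        if not B: print(n,'none');continue
        a,c,b=B[0];P[n]=plane(m,c,z)[0];print(n,a,c,b,P[n].round(1),plane(m,[[b[0],b[1]+b[3]/2],[b[0]+b[2],b[1]+b[3]/2]],z).round(1).tolist())
    if 'yel' in P and 'red' in P: print('along',((P['red']-P['yel'])@u).round(2))
    return P
E
python3 - <<'E'
from pm import *
import pickle
m,im=pickle.load(open('w2.pkl','rb'));P=pm(m,im)
# rail edges / plate edge direction via left bar edge & housing
H,S,V=hsv(im)
pts=[]
for y in range(20,200,6):
    x=np.where((V[y,280:330]>200)&(S[y,280:330]<40))[0]
    if len(x)>6: pts.append((x.max()+281,y))
Q=plane(m,pts,38);v=cv2.fitLine(Q.astype(np.float32),cv2.DIST_HUBER,0,.01,.01).ravel();print('rail dir',v[:2],np.arctan2(v[0],-v[1]) if v[1]<0 else np.arctan2(-v[0],v[1]),len(pts))
o,r=state();print('grip units',(r.T@(np.array([*P['brass'],66.])-o['ee_pos'])/40).round(2))
E
```

```text
yel 144 [285.5, 81.5] [274, 79, 24, 6] [ 601.5 -123. ] [[590.3, -121.8], [613.7, -125.3]]
red 144 [309.0, 113.5] [298, 107, 20, 13] [ 621.  -156.8] [[610.0, -155.1], [629.9, -158.1]]
brass 813 [257.9, 135.2] [244, 121, 29, 29] [ 567.8 -162.8] [[556.0, -161.3], [580.5, -165.0]]
along 30.58
rail dir [0.13671595 0.9906103 ] -0.13714547 26
t 8.53 pos [ 560.2 -199.2  241.1] R [[0.144, 0.99, -0.001], [0.99, -0.144, 0.001], [0.001, -0.001, -1.0]] F [-0.1  0.3  0.3] gap 85.6 ff 0.0
grip units [0.92 0.06 4.38]
```

```bash
python3 -m crank '{"linear":[[0.46,0.03,0.3],[0.46,0.03,0.6],[0,0,0.8],[0,0,0.8],[0,0,0.8],[0,0,0.6],[0,0,0.3],[0,0,0.1]],"angular":[[0,0,0],[0,0,0],[0,0,0],[0,0,0],[0,0,0],[0,0,0],[0,0,0],[0,0,0]],"fingers":[1,1,1,1,1,1,1,1]}' 60
python3 - <<'E'
from pm import *
import pickle
state()
m=cams.camera_model("wrist");im=cams.camera("wrist");P=pm(m,im);state()
cv2.imwrite("pics/x.png",cv2.resize(im[...,::-1],(800,600)))
E
```

```text
t: 9.2
ee_pos: [566.0, -161.2, 66.4]
tool_rot: [-2.369, -2.055, 0.005]
force: [0.7, 0.2, 0.1]
finger_gap: 85.5
finger_force: 0.0
t 9.2 pos [ 566.  -161.2   66.4] R [[0.141, 0.99, -0.006], [0.99, -0.141, 0.002], [0.001, -0.006, -1.0]] F [0.7 0.2 0.1] gap 85.5 ff 0.0
yel 595 [313.0, 159.0] [290, 153, 47, 13] [ 601.7 -122.9] [[589.9, -121.5], [613.9, -124.9]]
red 41 [336.1, 211.6] [333, 209, 7, 6] [ 610.9 -152.3] [[609.3, -152.3], [613.0, -152.8]]
brass none
along 27.8
t 9.25 pos [ 566.6 -161.7   67.2] R [[0.142, 0.99, -0.004], [0.99, -0.142, 0.001], [0.001, -0.005, -1.0]] F [ 0.3 -0.7 -1.4] gap 85.8 ff 0.0
```

View pics/x.png

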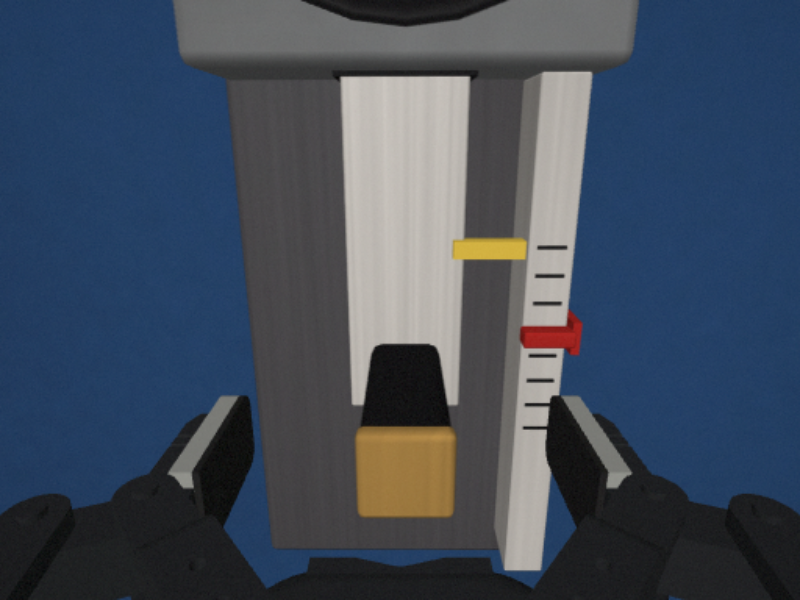

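Wrist view: grip (406,472) centred between the pads; pointer at (490,249), mark at (548,338). Grip and pull most of the way.

```bash
sed -i 's/(Y<215)/(Y<250)\&(X<362)/' pm.py
python3 -m crank '{"linear":[[0,0,0],[0,0,0],[0,0,0],[0,0,0],[0,0,0],[0,0,0],[0,0,0],[0,0,0]],"angular":[[0,0,0],[0,0,0],[0,0,0],[0,0,0],[0,0,0],[0,0,0],[0,0,0],[0,0,0]],"fingers":[0.3,0,0,0,0,0,0,0]}' 80
python3 -m crank '{"linear":[[-0.1,0,0],[-0.15,0,0],[-0.15,0,0],[-0.15,0,0],[-0.1,0,0],[0,0,0],[0,0,0],[0,0,0]],"angular":[[0,0,0],[0,0,0],[0,0,0],[0,0,0],[0,0,0],[0,0,0],[0,0,0],[0,0,0]],"fingers":[0,0,0,0,0,0,0,0]}' 80
python3 - <<'E'
from pm import *
m=cams.camera_model("wrist");im=cams.camera("wrist");P=pm(m,im);state()
cv2.imwrite("pics/y.png",cv2.resize(im[...,::-1],(800,600)))
E
```

```text
t: 9.92
ee_pos: [567.2, -163.8, 71.0]
tool_rot: [-2.376, -2.055, 0.001]
force: [-4.7, 1.0, 7.0]
finger_gap: 22.9
finger_force: 79.2
t: 10.58
ee_pos: [563.9, -187.3, 71.0]
tool_rot: [-2.373, -2.055, -0.005]
force: [-2.8, 7.0, 6.3]
finger_gap: 23.0
finger_force: 79.2
yel 555 [308.5, 152.3] [285, 146, 46, 13] [ 598.5 -146.1] [[586.3, -144.5], [610.3, -147.9]]
red 115 [335.0, 166.7] [330, 161, 10, 13] [ 611.2 -155.1] [[608.5, -155.2], [613.7, -155.9]]
brass none
along 7.05
t 10.63 pos [ 563.9 -187.2   71. ] R [[0.143, 0.99, 0.0], [0.99, -0.143, 0.004], [0.004, -0.0, -1.0]] F [-2.5  6.7  7.2] gap 22.8 ff 79.2
```

View pics/y.png

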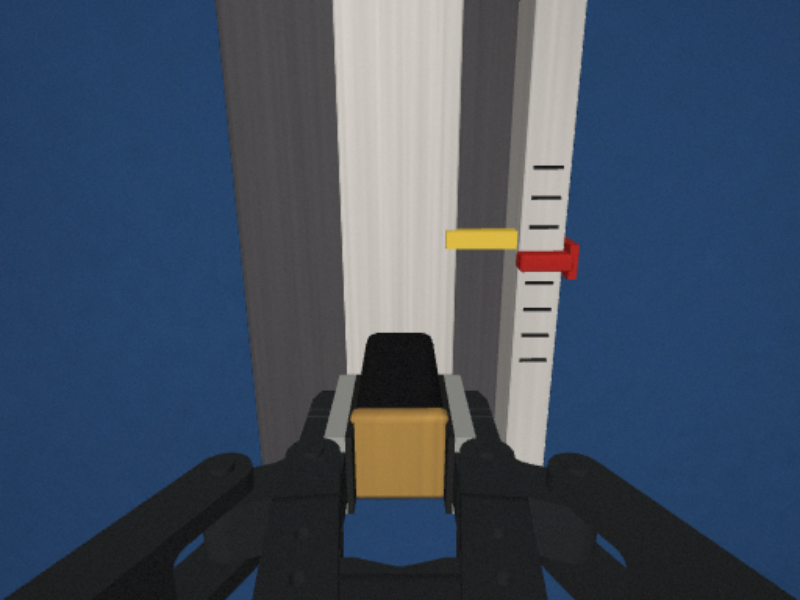

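Pointer (481,239), mark (545,261): about 7 mm to go.

```bash
sed -i 's/(X<340)/(X<350)/' pm.py
python3 -m crank '{"linear":[[-0.1,0,0],[-0.08,0,0],[0,0,0],[0,0,0],[0,0,0],[0,0,0]],"angular":[[0,0,0],[0,0,0],[0,0,0],[0,0,0],[0,0,0],[0,0,0]],"fingers":[0,0,0,0,0,0]}' 80
python3 - <<'E'
from pm import *
m=cams.camera_model("wrist");im=cams.camera("wrist");P=pm(m,im,np.array([-.137,-.9906]));state()
E
```

```text
t: 11.13
ee_pos: [562.9, -194.0, 71.0]
tool_rot: [-2.372, -2.055, -0.005]
force: [-2.1, 8.2, 6.6]
finger_gap: 22.8
finger_force: 79.2
yel 543 [308.5, 152.5] [286, 146, 45, 13] [ 597.6 -152.9] [[585.8, -151.2], [609.3, -154.6]]
red 224 [340.6, 154.2] [331, 148, 19, 13] [ 613.6 -155.6] [[608.6, -155.0], [618.4, -156.4]]
brass none
along 0.43
t 11.18 pos [ 563.  -193.9   71. ] R [[0.142, 0.99, 0.0], [0.99, -0.142, 0.005], [0.005, -0.0, -1.0]] F [-2.7  8.7  6.8] gap 22.8 ff 79.2
```

```bash
python3 -m crank '{"linear":[[-0.01,0,0],[0,0,0],[0,0,0],[0,0,0]],"angular":[[0,0,0],[0,0,0],[0,0,0],[0,0,0]],"fingers":[0,0,0,0]}' 80
python3 - <<'E'
from pm import *
m=cams.camera_model("wrist");im=cams.camera("wrist");P=pm(m,im,np.array([-.14,-.99]));state()
s=cams.camera("side")
cv2.imwrite("pics/z.png",np.hstack([cv2.resize(s[90:290,160:360,::-1],(400,400)),cv2.resize(im[100:220,240:380,::-1],(400,400))]))
E
```

```text
t: 11.52
ee_pos: [562.9, -194.2, 71.0]
tool_rot: [-2.372, -2.055, -0.005]
force: [-2.9, 8.6, 6.2]
finger_gap: 23.2
finger_force: 79.2
yel 536 [308.3, 152.5] [286, 146, 45, 13] [ 597.4 -153.1] [[585.8, -151.4], [609.3, -154.8]]
red 234 [340.5, 154.0] [331, 148, 19, 13] [ 613.5 -155.7] [[608.6, -155.2], [618.4, -156.6]]
brass none
along 0.27
t 11.57 pos [ 562.9 -194.1   71. ] R [[0.142, 0.99, 0.0], [0.99, -0.142, 0.005], [0.005, -0.0, -1.0]] F [-2.6  7.9  6.5] gap 23.0 ff 79.2
```

View pics/z.png

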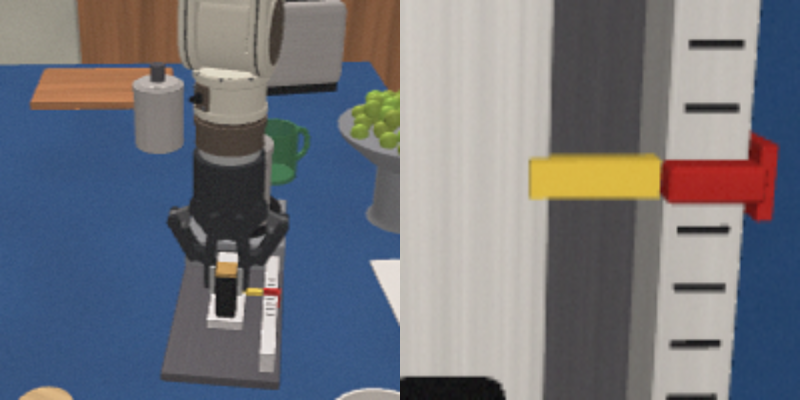

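The close-up shows the pointer (row 178) on the mark (row 181), within 0.3 mm. The empty canister stands upright, and the full one is docked. Handing in.

```bash
python3 -c "
from bench import job
print(job.finish_job())"
```

```text
the job is handed in; nothing more can be done
None
```

I handed the job in at about 12 s of robot time. The full canister (about 0.75 kg) is seated and released in the dock, the empty one was never touched and stands upright, and the measure is held with its pointer about 0.3 mm from the red mark; no verdict came back.

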